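# Open the model-maker's transit case

## Task

Open the model boat's plywood transit case: break its stiff clamp knob loose and turn it about a quarter turn clockwise until its arm is clear of the lid, then push the lid up past its balance point so that it stays open by itself. Leave the models, cup, bottle and tools around the case where they stand.

Things in the scene. Friction and masses are not known exactly. Their poses are not given: they have to be found in the camera images.
- case: plywood case fixed to the table, 150 (x) x 200 (y) x 90 mm high without the lid; origin on the table under its centre; its front faces its -x, roughly to the robot's right, +z up. A wooden block 50 (x) x 56 (y) x 96 mm high on its +y end (nearest the robot) carries the clamp knob: knob axis at (-30, 128) mm. The lid hinge runs along y at (75, 0, 90) mm. Inside: a white model boat
- lid (a joint): lid angle, rad: 0 shut, grows as it opens, stop at 1.95 (112 degrees). The lid is a plywood plate 150 x 200 x 8 mm, 0.25 to 0.5 kg, turning freely on its hinge at the case's rear (+x) top edge. Let go below about 1.55 it falls shut; beyond about 1.6 it falls gently back by itself onto its stop and stays open. It cannot open while the clamp arm is over it
- lid_lip (a point): middle of the front edge of the lid's finger lip: an aluminium strip 5 mm thick and 90 mm wide (along the case's y) that sticks out 30 mm beyond the case's front face. The lid shut, this point is 94 mm above the table, the underside of the lip 91.5 mm, and there is free space under it down to the table. It lies 180 mm from the hinge and moves with the lid
- lid_hinge (a point): on the lid's hinge axis, at its middle; x axis of the case points away from the lip when shut
- clamp (a joint): clamp knob angle, rad: starts at 0 to 0.08 (arm over the lid), grows as the knob is turned clockwise seen from above, stop at 1.6. Jammed by a spring pad for about the first 0.65 rad (about 0.3 N m to turn it), after that it turns freely and stays where it is left. From 1.1 on the arm is clear of the lid
- clamp_grip (a point): on the clamp knob's axis, near the middle height of its upright black wing, 130.5 mm above the table. The wing is a bar 42 long x 14 wide x 36 mm tall (from 109.5 to 145.5 mm above the table), to be gripped across its 14 mm width. At clamp 0 it is long along the case's y and turns with the knob.
- clamp_tip (a point): end of the clamp knob's steel arm, 42 mm from the knob axis. The arm, 14 mm wide and 100.5 to 108.5 mm above the table, lies under the wing; at clamp 0 it points to the case's -y and reaches 14 mm over the lid, at a quarter turn it points to the case's -x, clear of the lid
- kiosk: small white model house, loose, 70 x 60 mm walls and a 78 x 68 mm flat roof, 50 mm tall; origin under its centre
- tower: grey model tower with a small pointed copper roof, loose, 55 x 55 mm foot, 160 mm tall; origin under its centre
- wagon: green open model railway wagon, loose, 50 x 120 mm, 62 mm tall, long along its y; origin under its centre
- glue: white glue bottle, loose, 40 mm diameter, 110 mm tall; origin under its centre
- pot: empty white ceramic cup, loose, 72 mm diameter at the rim, 85 mm tall; origin under its centre
- driver: screwdriver lying on the table, loose, under 35 mm high; origin on its length
- offcut: flat offcut of pale wood lying on the table, loose, 30 x 140 x 12 mm, long along its y; origin under its centre

How it is judged:
On the way, in this order (a step that is already met when the one before it is completed fails the run):
1. the clamp knob is turned until its arm is clear of the lid, the lid still shut (value of joint clamp above 1.1 rad and value of joint lid below 0.1 rad), for 0.2 s.
2. the lid is past its balance point (value of joint lid above 1.65 rad), for 0.2 s.
At the end, for the whole second after the job is handed in: The lid stands open by itself against its stop (above 1.8 rad, still), and the clamp knob is turned clear (above 1.1 rad) (value of joint lid above 1.8 rad and velocity of joint lid between -0.1 and 0.1 rad/s and value of joint clamp above 1.1 rad); the robot touches nothing.
It fails at once if a model, the cup, the bottle or a tool beside the case is moved by more than 30 mm (distance of any of kiosk, tower, wagon, glue, pot, driver, offcut from where it was at the start of the episode above 0.03 m).
It also fails if it takes over 48 s, if anything falls off the work surface, if the arm or the gripper's body presses on something with over 40 N, if the wrist force passes 120 N, or if a joint passes its speed limit or range.

## Robot

A 6-joint arm with a two-finger parallel gripper is mounted at the origin on the work surface. World frame = base frame: x ahead of the robot, y to its left, z up, the work surface at z = 0. Lengths are in m, angles in rad, forces in N, time in s.
With the tool pointing down it reaches from about 0.3 to 0.775 m from the base axis. Payload 14.6 kg.
Tool frame: the origin (TCP) lies midway between the tips of the shut fingers; the grasp point (between the pads) lies 19 mm behind it; z points along the fingers, y is the line along which they close (so a half turn about z gives the same grasp; the last joint's range is limited). The gripper opens to 94 mm and grips with 3 to 60 N. Pads are 16 mm wide; open, the fingers measure 119 mm over their backs; the gripper's body (75 mm by 177 mm) begins 78 mm behind the grasp point.
Start: joints at [1.282, 0.3, 1.521, -0, 1.321, -0.067], TCP at [0.121, 0.537, 0.205] pointing down, gripper open.
Joint ranges: [-3.03, 3.03], [-0.79, 2.21], [0.23, 2.52], [-1.04, 4.18], [0, 3.07], [-2.55, 2.55]. Speed limits (rad/s): [2.22, 2.22, 2.57, 3.14, 3.14, 3.14].

## Interface

Orientations are given as [roll, pitch, yaw] about the fixed x, y, z axes, in that order (R = Rz(yaw) Ry(pitch) Rx(roll)).
In Python, from station import telemetry, optics, ctrl gives the robot as it stands.
- The arm moves only by the tool carry_out, never from a script. Its argument "plan" is a list that holds one entry, the list of rows, each a list of 7 numbers: the shift along the tool's x, y, z in mm, then the turn, a rotation vector about the tool's x, y, z in rad, then the finger opening in mm, from 0 to 94. A call has 1 to 20 rows; each row shifts and turns the commanded pose from where the row before left it, along the tool's axes as they then stand; what a row does not reach is not made up. A row lasts 1/12 s, in which the tool goes at most 41.7 mm and 7.16 degrees, less where a joint would pass 70% of its speed; a pose out of reach is approached as far as the arm can. A call with a gripper value outside its range is refused whole. The fingers move at their own pace and stop on an object; "squeeze" is the grip in N (left out, the last holds). Time passes only in rows, so rows that do not move let the fingers close. It gives the time, the measured TCP pose, the force, the opening and the grip force at its end, in the units of the state.
- telemetry.get_obs(): the state, without advancing time (a new reading comes with each control period).
- optics.camera(name): name is "scene" or "top" or "wrist"; returns a dict with "pixels" (480x640x3 uint8, red, green, blue), "intrinsics" (3x3 intrinsics, pixels), "origin" and "rotation" of the camera in the world. Camera axes: x right, y down, z forward; pixel columns grow to the right and rows downward; lengths in m; the calibration is good to about 2 mm. A picture is of the moment at which its call begins. There is no depth.
- ctrl.hand_in(): hands the job in; it is judged then, once.
The state is a dict: "time_s": time; "qpos": joint angles; "joint_vel": joint speeds; "tau": joint torques, N m; "ee_pos": TCP position; "eef_rot": TCP orientation; "force": force on the tool from outside, world axes, zero at the start; "moment": the same for the moment, N m; "grip_width": finger opening in m; "grip_force": force on a finger pad.
Only numpy, scipy, OpenCV 4.12 (cv2) and the standard library are available. Lean on these libraries where they do the work, as an engineer would, in place of code of your own. Each camera call takes 0.05 s, during which the arm holds its last target. There are 200 camera calls.

## Working session

There is one attempt and no reset: what is moved stays moved. The work goes in short steps, Python scripts to look and compute and a tool call to move; the robot and the scene stay as the last step left them, time stands still between calls to the robot, and variables do not carry over. Pictures are saved under pics/ and viewed, at most 10 in all, crops included, and the job is handed in when it is done.

Besides the shell and the picture viewer there is one more tool, called as name([rows], argument=value, ...), one row to a line, values as JSON. carry_out: Moves the arm, as the interface text tells. Its arguments: {"type":"object","properties":{"plan":{"type":"array","items":{"type":"array","items":{"type":"array","items":{"type":"number"}}}},"squeeze":{"type":"number"}},"required":["plan"]}

```bash
mkdir -p pics; ls
python3 - <<'E'
from station import telemetry, optics
import cv2,pickle
for n in("scene","top"):
    c=optics.camera(n);pickle.dump(c,open(n+'.pkl','wb'))
    cv2.imwrite(f'pics/{n}0.png',c['pixels'][:,:,::-1]);print(n,c['intrinsics'][0],c['origin'],c['rotation'])
o=telemetry.get_obs();print(o)
E
```

```text
pics
scene [435.84615915   0.         322.0493045 ] [1.20456736 0.02545976 0.77118478] [-2.36351324  0.00699019  1.58173518]
top [443.8628838    0.         311.32871868] [ 3.65269265e-01 -1.97176539e-04  1.19332817e+00] [-2.99475961  0.01535596 -1.55391458]
{'time_s': 0.1, 'qpos': array([ 1.28239616e+00,  3.00391969e-01,  1.52149502e+00, -1.43804406e-05,
        1.32072767e+00, -6.65889723e-02]), 'joint_vel': array([ 0.00052482, -0.00131035, -0.00169657,  0.00043624,  0.00023863,
        0.00023593]), 'tau': array([ 1.83366465e-03, -5.32642508e+01, -3.53283942e+01,  7.09458673e-02,
        2.34556018e-02, -6.42832561e-05]), 'ee_pos': array([0.12093233, 0.53630091, 0.20496615]), 'eef_rot': array([-3.14057198e+00, -5.41058669e-05,  2.91978500e+00]), 'force': array([-0.29801783, -0.24077214,  0.38284717]), 'moment': array([ 0.01611824, -0.00228545, -0.01171793]), 'grip_force': 0.0, 'grip_width': 0.09421745665857793}
```

View pics/top0.png

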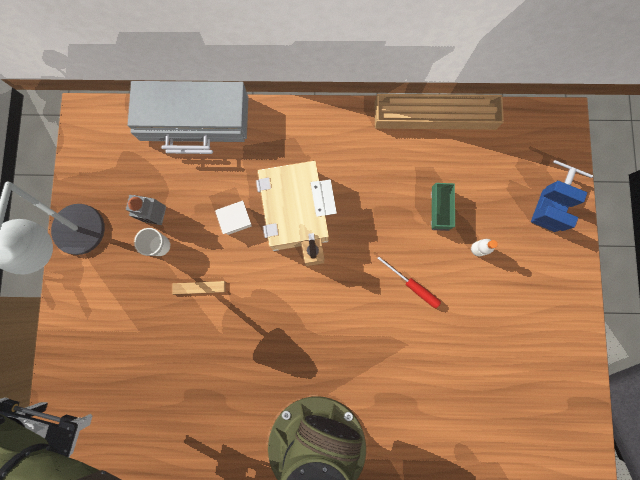

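View pics/scene0.png

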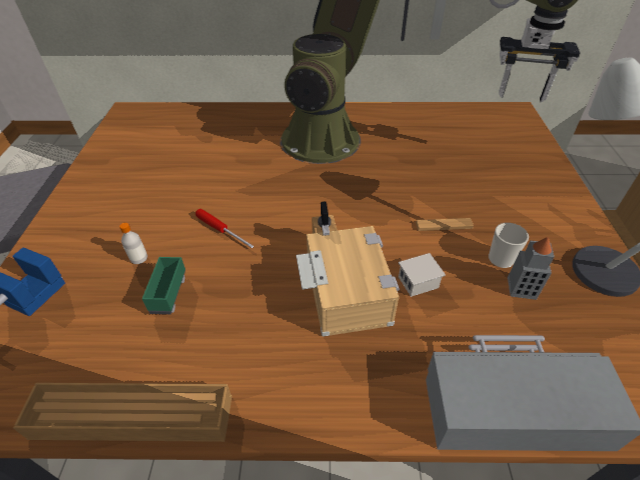

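The top view shows the case at about (293,206) with its lip on the right at (328,198) and the black wing at (312,245). The kiosk is left of the hinge at (233,218) and the driver handle is at (423,292). Next I'll segment the lid, lip and wing.

```bash
cat > h.py <<'E'
import numpy as np,cv2,pickle
from scipy.spatial.transform import Rotation as Rn
def ray(c,uv):
    K=np.array(c['intrinsics']);r=np.array(c['rotation'])
    R=r if r.shape==(3,3) else Rn.from_euler('xyz',r).as_matrix()
    return np.array(c['origin']),R@np.linalg.inv(K)@np.array([uv[0],uv[1],1.])
def onz(c,uv,z):
    o,d=ray(c,uv);return (o+d*(z-o[2])/d[2]).round(4)
def tri(c1,u1,c2,u2):
    o1,d1=ray(c1,u1);o2,d2=ray(c2,u2)
    t=np.linalg.lstsq(np.c_[d1,-d2],o2-o1,rcond=None)[0]
    a,b=o1+t[0]*d1,o2+t[1]*d2;return ((a+b)/2).round(4),np.linalg.norm(a-b).round(4)
E
python3 - <<'E'
from h import *
t=pickle.load(open('top.pkl','rb'));s=pickle.load(open('scene.pkl','rb'))
print('base',onz(t,(317,450),0.1))
a=cv2.resize(t['pixels'][150:280,210:350],None,fx=4,fy=4,interpolation=cv2.INTER_CUBIC)
cv2.imwrite('pics/t1.png',a[:,:,::-1])
a=cv2.resize(s['pixels'][195:335,290:450],None,fx=5,fy=4.2,interpolation=cv2.INTER_CUBIC)
a=cv2.resize(s['pixels'][195:335,290:450],None,fx=4,fy=4,interpolation=cv2.INTER_CUBIC)
cv2.imwrite('pics/s1.png',a[:,:,::-1])
for n,c,(y0,y1,x0,x1) in(('t',t,(150,280,210,350)),('s',s,(195,335,290,450))):
    p=c['pixels'][y0:y1,x0:x1];h=cv2.cvtColor(p,cv2.COLOR_RGB2HSV)
    for k,m in(('blk',h[...,2]<45),('lip',(h[...,1]<40)&(h[...,2]>150))):
        for q in cv2.findContours(m.astype('uint8'),0,2)[0]:
            if cv2.contourArea(q)>25:
                r=cv2.minAreaRect(q+np.array([x0,y0]));print(n,k,np.round(r[0],1),np.round(r[1],1),round(r[2]),cv2.boxPoints(r).round(1).tolist())
E
```

```text
base [ 0.023  -0.0024  0.1   ]
t lip [270. 230.] [12.5 13.5] 81 [[262.29998779296875, 224.89999389648438], [275.6000061035156, 222.6999969482422], [277.70001220703125, 235.10000610351562], [264.3999938964844, 237.3000030517578]]
t lip [233.1 217.7] [27.2 29.4] 72 [[214.8000030517578, 209.39999389648438], [242.6999969482422, 200.10000610351562], [251.3000030517578, 225.89999389648438], [223.39999389648438, 235.1999969482422]]
t lip [322.9 197.2] [35.4 20.6] 80 [[309.6000061035156, 181.60000610351562], [329.8999938964844, 178.0], [336.1000061035156, 212.8000030517578], [315.8999938964844, 216.39999389648438]]
t lip [262.9 183.8] [11.8 13.2] 75 [[255.0, 179.89999389648438], [267.79998779296875, 176.39999389648438], [270.79998779296875, 187.8000030517578], [258.1000061035156, 191.3000030517578]]
s blk [323.  213.5] [23.  8.] 90 [[319.0, 202.0], [327.0, 202.0], [327.0, 225.0], [319.0, 225.0]]
s lip [388.5 281. ] [12. 17.] 90 [[380.0, 275.0], [397.0, 275.0], [397.0, 287.0], [380.0, 287.0]]
s lip [423.1 272.6] [37.8 37.1] 68 [[398.8999938964844, 261.79998779296875], [433.3999938964844, 248.1999969482422], [447.29998779296875, 283.3999938964844], [412.79998779296875, 297.0]]
s lip [311.4 269.5] [34.9 25.5] 77 [[295.20001220703125, 255.1999969482422], [320.0, 249.6999969482422], [327.6000061035156, 283.79998779296875], [302.70001220703125, 289.29998779296875]]
s lip [373.1 238.1] [16.7 10.5] 4 [[364.29998779296875, 242.6999969482422], [365.1000061035156, 232.1999969482422], [381.79998779296875, 233.5], [381.0, 244.0]]
```

View pics/t1.png

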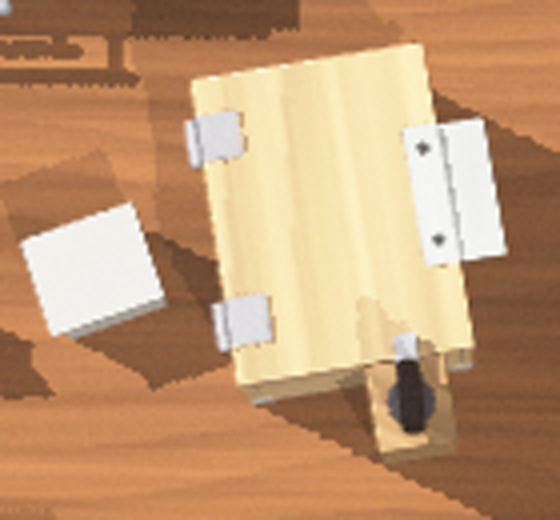

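View pics/s1.png

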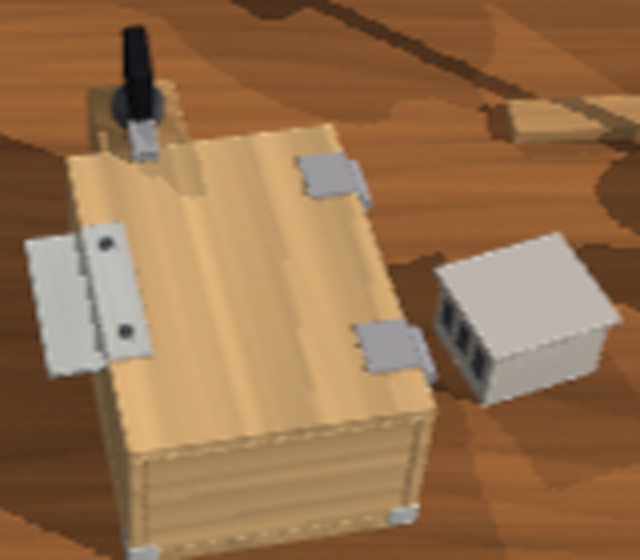

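The crops give the lid corners. In the top view they are (257.5,170.5), (315,161), (328,237) and (270,246). In the scene view they are (398.5,297.5), (323,308), (307,234.5) and (372.5,226). The clamp arm lies over the lid.

Run:
```python
from h import *
t=pickle.load(open('top.pkl','rb'));s=pickle.load(open('scene.pkl','rb'))
T=[(257.5,170.5),(315,161.2),(328.2,237),(270,246.2)];S=[(398.5,297.5),(323,308),(307,234.5),(372.5,226)]
P=[]
for a,b in zip(T,S):
    p=onz(t,a,.098);q=onz(s,b,.098);P+=[(p+q)/2];print(p,q,tri(t,a,s,b))
P=np.array(P);print('sides',[np.linalg.norm(P[i]-P[i-1]).round(4) for i in range(4)])
# case frame: corner local coords
L=np.array([[75,-100],[-75,-100],[-75,100],[75,100]])/1000.
c=P[:,:2].mean(0);H=(L).T@(P[:,:2]-c);th=np.arctan2(H[0,1]-H[1,0],H[0,0]+H[1,1])
R=np.array([[np.cos(th),-np.sin(th)],[np.sin(th),np.cos(th)]])
print('res',(P[:,:2]-c-L@R.T).round(4).tolist())
print('case',c,np.degrees(th),th)
for n,l in(('knob',(-.03,.128)),('tip',(-.03,.086)),('lip',(-.105,0)),('hinge',(.075,0))):print(n,(c+R@np.array(l)).round(4))
K=onz(t,(312.9,248.5),.1455);print('wing top',K, onz(t,(311.2,240.5),.1455),onz(t,(314.5,258),.1455),'scene top',onz(s,(323.5,202),.1455))
for q in((329.9,178),(336.1,212.8)):print('lip corner',onz(t,q,.0965),onz(t,q,.0965)[:2]-c,(onz(t,q,.0965)[:2]-c)@R)
for q in((296.5,255.5),(303,289)):print('lip corner s',(onz(s,q,.0965)[:2]-c)@R)
for q,z in(((233.1,217.7),.05),((423,292),.01),((380,260),.01),((200,289),.01),((443,206),.05)):print('obj',onz(t,q,z))
```

```text
[0.6928 0.1597 0.098 ] [0.6991 0.1613 0.098 ] (array([0.6946, 0.1615, 0.092 ]), np.float64(0.0019))
[0.7191 0.0132 0.098 ] [0.7242 0.0173 0.098 ] (array([0.7207, 0.0152, 0.093 ]), np.float64(0.004))
[ 0.5237 -0.0228  0.098 ] [ 0.5293 -0.0196  0.098 ] (array([ 0.5244, -0.0214,  0.0931]), np.float64(0.003))
[0.4985 0.1218 0.098 ] [0.5019 0.1255 0.098 ] (array([0.4989, 0.124 , 0.095 ]), np.float64(0.0038))
sides [np.float64(0.1992), np.float64(0.1475), np.float64(0.1985), np.float64(0.1472)]
res [[0.0001, -0.001], [-0.0014, 0.0013], [0.0002, 0.0012], [0.0011, -0.0015]]
case [0.611075 0.06955 ] 100.45682705344458 1.7533023881891217
knob [0.4906 0.0168]
tip [0.5319 0.0244]
lip [ 0.6301 -0.0337]
hinge [0.5975 0.1433]
wing top [0.4887 0.0142 0.1455] [0.5079 0.0186 0.1455] [0.4661 0.0101 0.1455] scene top [0.4757 0.0163 0.1455]
lip corner [ 0.6757 -0.0254  0.0965] [ 0.064625 -0.09495 ] [-0.10510215 -0.04631879]
lip corner [ 0.5857 -0.0419  0.0965] [-0.025375 -0.11145 ] [-0.10499361  0.04518114]
lip corner s [-0.10345019  0.04032029]
lip corner s [-0.10244533 -0.04955473]
obj [0.5782 0.2265 0.05  ]
obj [ 0.3937 -0.2759  0.01  ]
obj [ 0.4765 -0.1633  0.01  ]
obj [0.3918 0.3144 0.01  ]
obj [ 0.6171 -0.3232  0.05  ]
```

Two views agree to within a few mm:
- **Sides:** the lid measures 0.199 x 0.147 m.
- **Lip:** it lies at 105 mm, as specified.
- **Case:** centre at (0.611, 0.070), yaw 100.5°.
- **Knob:** near (0.490, 0.016).

I'll move above the knob.

carry_out([
  [[-25,-22.4,0,0,0,0,60],[-25,-22.4,0,0,0,0,60],[-25,-22.4,0,0,0,0,60],[-25,-22.4,0,0,0,0,60],[-25,-22.4,0,0,0,0,60],[-25,-22.4,0,0,0,0,60],[-25,-22.4,0,0,0,0,60],[-25,-22.4,0,0,0,0,60],[-25,-22.4,0,0,0,0,60],[-25,-22.4,0,0,0,0,60],[-25,-22.4,0,0,0,0,60],[-25,-22.4,0,0,0,0,60],[-25,-22.4,0,0,0,0,60],[-25,-22.4,0,0,0,0,60],[-25,-22.4,0,0,0,0,60],[-25,-22.4,0,0,0,0,60],[-25,-22.4,0,0,0,0,60],[-25,-22.4,0,0,0,0,60],[-25,-22.4,0,0,0,0,60]],
])

```text
time_s: 1.68
ee_pos: [0.4913, 0.0152, 0.2052]
eef_rot: [-3.142, -0.0, 2.92]
force: [0.7, 1.1, 0.7]
grip_width: 0.0602
grip_force: 0.0
```

carry_out([
  [[0,0,0,0,0,-0.09,60],[0,0,0,0,0,-0.09,60],[0,0,0,0,0,-0.09,60],[0,0,0,0,0,-0.09,60],[0,0,0,0,0,0,60],[0,0,0,0,0,0,60]],
])

```text
time_s: 2.18
ee_pos: [0.4906, 0.0169, 0.2053]
eef_rot: [3.142, -0.0, -3.006]
force: [-0.2, -0.3, -0.8]
grip_width: 0.0602
grip_force: 0.0
```

Run:
```python
from h import *
from station import telemetry, optics
c=optics.camera('wrist');pickle.dump(c,open('w.pkl','wb'))
cv2.imwrite('pics/w1.png',c['pixels'][:,:,::-1])
o=telemetry.get_obs();print(o['time_s'],o['ee_pos'],o['eef_rot'],o['qpos'],c['origin'],c['rotation'])
p=c['pixels'];h=cv2.cvtColor(p,cv2.COLOR_RGB2HSV)
for q in cv2.findContours((h[...,2]<45).astype('uint8'),0,2)[0]:
    if cv2.contourArea(q)>300:
        r=cv2.minAreaRect(q);print(cv2.contourArea(q),r,onz(c,r[0],.1455))
```

```text
2.2333 [0.49064843 0.01686613 0.2053105 ] [ 3.14153173e+00 -3.36686852e-04 -3.00658793e+00] [-4.02594119e-02  1.68362547e-01  1.68358074e+00  1.33062082e-06
  1.28999151e+00 -1.74606082e+00] [0.415168   0.00605201 0.38476501] [ 2.87555791e+00 -5.70199329e-04  1.70642720e+00]
33636.5 ((319.5, 401.0), (156.0, 639.0), 90.0) [0.623  0.0353 0.1455]
11538.0 ((503.8470153808594, 378.40216064453125), (148.1604461669922, 111.38500213623047), 0.8425243496894836) [0.5796 0.1859 0.1455]
520.5 ((392.4471435546875, 334.0036315917969), (47.12409210205078, 15.091022491455078), 72.0308609008789) [0.5509 0.0849 0.1455]
```

View pics/w1.png

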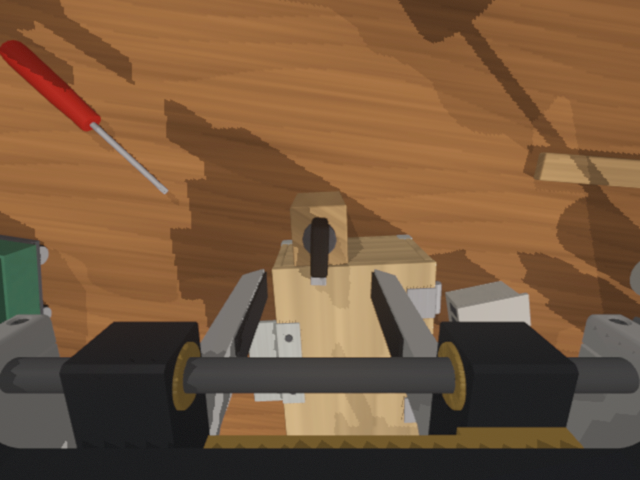

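The wrist view shows the wing at about (319,247), upright in the image and centred between the fingers. It is aligned with the tool, so I'll check its position numerically and go down.

Run:
```python
from h import *
c=pickle.load(open('w.pkl','rb'))
p=c['pixels'][215:290,295:345];v=p.max(2)
m=(v<55).astype('uint8')
for y in range(0,75,8):
    x=np.where(m[y])[0]; 
    if len(x): print(y+215,x.min()+295,x.max()+295,onz(c,((x.min()+x.max())/2+295,y+215),.1455))
```

```text
223 312 326 [0.468  0.0137 0.1455]
231 311 328 [0.474  0.0149 0.1455]
239 310 328 [0.4801 0.0153 0.1455]
247 310 327 [0.4863 0.0158 0.1455]
255 311 326 [0.4926 0.0167 0.1455]
263 311 326 [0.4989 0.0175 0.1455]
271 311 326 [0.5053 0.0184 0.1455]
```

carry_out([
  [[0,0,25,0,0,0,60],[0,0,25,0,0,0,60],[0,0,20,0,0,0,60],[0,0,12,0,0,0,60],[0,0,8,0,0,0,60],[0,0,0,0,0,0,60],[0,0,0,0,0,0,60]],
])

```text
time_s: 2.82
ee_pos: [0.4909, 0.0168, 0.1158]
eef_rot: [-3.142, 0.0, -3.004]
force: [0.7, 0.2, -0.5]
grip_width: 0.0601
grip_force: 0.0
```

Position agrees with the wing's centre line. I'll close at 60 N.

carry_out([
  [[0,0,1,0,0,0,5],[0,0,0,0,0,0,5],[0,0,0,0,0,0,5],[0,0,0,0,0,0,5],[0,0,0,0,0,0,5],[0,0,0,0,0,0,5],[0,0,0,0,0,0,5],[0,0,0,0,0,0,5]],
], squeeze=60)

```text
time_s: 3.48
ee_pos: [0.4907, 0.0172, 0.1145]
eef_rot: [3.141, 0.0, -3.004]
force: [-1.7, 2.2, 1.2]
grip_width: 0.0133
grip_force: 60.0
```

carry_out([
  [[0,0,0,0,0,0.06,5],[0,0,0,0,0,0.06,5],[0,0,0,0,0,0.06,5],[0,0,0,0,0,0.06,5],[0,0,0,0,0,0.06,5],[0,0,0,0,0,0.06,5],[0,0,0,0,0,0,5]],
])

```text
time_s: 4.07
ee_pos: [0.4907, 0.0172, 0.1145]
eef_rot: [3.141, -0.0, 2.917]
force: [-0.3, 3.0, 1.4]
grip_width: 0.0135
grip_force: 59.9
```

```bash
python3 -c "
from station import telemetry
o=telemetry.get_obs();print(o['force'],o['moment'],o['eef_rot'],o['grip_width'])"
```

```text
[-0.26411149  3.03449406  1.36414027] [ 0.61178445  0.16684074 -0.09775263] [ 3.14110914e+00 -8.07642725e-05  2.91702797e+00] 0.01350371816698682
```

carry_out([
  [[0,0,0,0,0,0.06,5],[0,0,0,0,0,0.06,5],[0,0,0,0,0,0.06,5],[0,0,0,0,0,0.06,5],[0,0,0,0,0,0.06,5],[0,0,0,0,0,0.06,5],[0,0,0,0,0,0.06,5],[0,0,0,0,0,0.06,5],[0,0,0,0,0,0.06,5],[0,0,0,0,0,0.06,5],[0,0,0,0,0,0.06,5],[0,0,0,0,0,0.06,5],[0,0,0,0,0,0.06,5],[0,0,0,0,0,0.06,5],[0,0,0,0,0,0.06,5],[0,0,0,0,0,0.06,5],[0,0,0,0,0,0.06,5],[0,0,0,0,0,0,5],[0,0,0,0,0,0,5]],
])

```text
time_s: 5.65
ee_pos: [0.4907, 0.017, 0.1145]
eef_rot: [3.142, -0.0, 1.903]
force: [-0.5, 3.2, 1.3]
grip_width: 0.0133
grip_force: 59.9
```

carry_out([
  [[0,0,0,0,0,0,50],[0,0,0,0,0,0,50],[0,0,0,0,0,0,50],[0,0,0,0,0,0,50],[0,0,-15,0,0,0,50],[0,0,-30,0,0,0,50],[0,0,-30,0,0,0,50],[0,0,-30,0,0,0,50],[0,0,-30,0,0,0,50],[0,0,0,0,0,0,50]],
])

```text
time_s: 6.48
ee_pos: [0.4923, 0.0167, 0.2551]
eef_rot: [3.134, 0.003, 1.9]
force: [0.2, -0.3, 1.0]
grip_width: 0.0502
grip_force: 0.0
```

Run:
```python
from h import *
from station import telemetry, optics
s=optics.camera('scene');t=optics.camera('top');pickle.dump(s,open('s2.pkl','wb'))
a=np.hstack([cv2.resize(s['pixels'][170:330,270:430],None,fx=2.5,fy=2.5),cv2.resize(t['pixels'][150:310,210:370],None,fx=2.5,fy=2.5)])
cv2.imwrite('pics/2.png',a[:,:,::-1])
o=telemetry.get_obs();print(o)
```

```text
{'time_s': 6.5833, 'qpos': array([-4.03687544e-02,  1.33880419e-01,  1.61831006e+00, -1.40931113e-04,
        1.38761506e+00, -3.69693922e-01]), 'joint_vel': array([ 0.00073857,  0.02933318,  0.04172388, -0.00111526, -0.01298234,
        0.00136315]), 'tau': array([ 4.53774654e-02, -4.70353854e+01, -3.87858117e+01,  6.70378329e-02,
        3.18815997e-01, -1.92952743e-03]), 'ee_pos': array([0.49096222, 0.016762  , 0.25001102]), 'eef_rot': array([3.13997637e+00, 7.74990562e-04, 1.90014642e+00]), 'force': array([ 0.39379281,  0.05283166, -0.81433854]), 'moment': array([-0.07256211,  0.04854567, -0.00994604]), 'grip_force': 0.0, 'grip_width': 0.04995141481911883}
```

View pics/2.png

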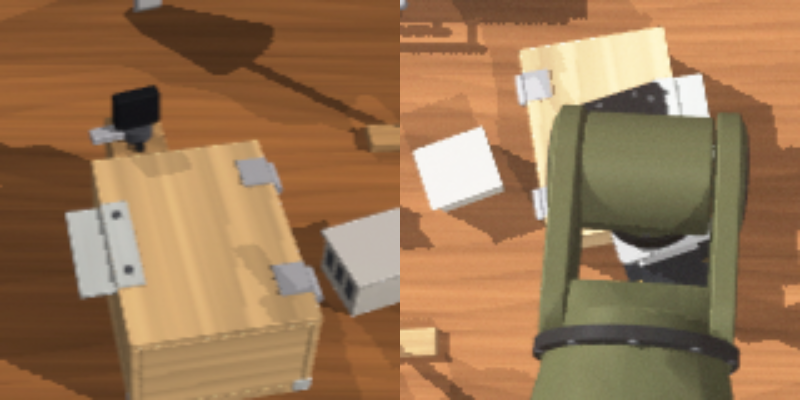

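The picture shows the clamp arm swung to the case's -x side (arm tip at crop pixel (95,133)), and the lid is still shut. For the lid I'll shut the fingers and tilt the tool 45° toward the case's +x. The fingers then slide in under the lip from outside and sweep up in an arc.

carry_out([
  [[0,0,0,0,0,0.0735,0],[0,0,0,0,0,0.0735,0],[-23.3,23,0,0,0,0,0],[-23.3,23,0,0,0,0,0],[-23.3,23,0,0,0,0,0],[-23.3,23,0,0,0,0,0],[-23.3,23,0,0,0,0,0],[-23.3,23,0,0,0,0,0],[0,0,0,0,0,0,0],[0,0,0,0,0,0,0]],
])

```text
time_s: 7.42
ee_pos: [0.6518, -0.0964, 0.2462]
eef_rot: [-3.138, -0.002, 1.752]
force: [-0.6, -0.4, 0.3]
grip_width: 0.0003
grip_force: 0.0
```

carry_out([
  [[0,0,0,0,0.0785,0,0],[0,0,0,0,0.0785,0,0],[0,0,0,0,0.0785,0,0],[0,0,0,0,0.0785,0,0],[0,0,0,0,0.0785,0,0],[0,0,0,0,0.0785,0,0],[0,0,0,0,0.0785,0,0],[0,0,0,0,0.0785,0,0],[0,0,0,0,0.0785,0,0],[0,0,0,0,0.0785,0,0],[0,0,0,0,0,0,0],[0,0,0,0,0,0,0]],
])

```text
time_s: 8.42
ee_pos: [0.6514, -0.0955, 0.2484]
eef_rot: [-3.139, -0.784, 1.75]
force: [-0.1, 0.1, -0.8]
grip_width: 0.0
grip_force: 0.0
```

```bash
cat > st.py <<'E'
from h import *
from station import telemetry
C=np.array([.6111,.0696]);a=np.radians(100.457);u=np.array([np.cos(a),np.sin(a)]);v=np.array([-u[1],u[0]])
o=telemetry.get_obs();p=o['ee_pos'];d=p[:2]-C
R=Rn.from_euler('xyz',o['eef_rot']).as_matrix()
U=np.array([[*u,0],[*v,0],[0,0,1]])
print('t',o['time_s'],'case xyz mm',(1000*d@u).round(1),(1000*d@v).round(1),(1000*p[2]).round(1),'\ntool axes in case (cols)\n',(U@R).round(3),'\nq',o['qpos'].round(2),'F case',(U@o['force']).round(1),'w',o['grip_width'].round(4))
def to(x,y,z): print('to',(x,y,z),'tool mm',(R.T@U.T@(np.array([x,y,z])-1000*np.array([d@u,d@v,p[2]]))).round(1))
E
python3 - <<'E'
from st import *
to(-170,-10,55);to(-90,-10,55)
E
```

```text
Traceback (most recent call last):
  File "st.py", line 7, in <module>
    print('t',o['time_s'],'case xyz mm',(1000*d@u).round(1),(1000*d@v).round(1),(1000*p[2]).round(1),'\ntool axes in case (cols)\n',(U@R).round(3),'\nq',o['qpos'].round(2),'F case',(U@o['force']).round(1),'w',o['grip_width'].round(4))
                                                                                                                                                                                                                 ^^^^^^^^^^^^^^^^^^^^^
AttributeError: 'float' object has no attribute 'round'
```

```bash
sed -i "s/o\['grip_width'\].round(4)/o['grip_width']/" st.py
python3 - <<'E'
from st import *
to(-170,-10,55);to(-90,-10,55)
E
```

```text
t 8.4167 case xyz mm -169.7 -9.6 248.4 
tool axes in case (cols)
 [[ 0.708 -0.001  0.706]
 [-0.002 -1.     0.001]
 [ 0.706 -0.002 -0.708]] 
q [-0.44  0.78  0.88  0.66  1.92 -0.53] F case [ 0.1  0.  -0.8] w 3.885090554285386e-05
to (-170, -10, 55) tool mm [-136.8    0.7  136.8]
to (-90, -10, 55) tool mm [-80.2   0.6 193.2]
```

carry_out([
  [[-17.1,0,17.1,0,0,0,0],[-17.1,0,17.1,0,0,0,0],[-17.1,0,17.1,0,0,0,0],[-17.1,0,17.1,0,0,0,0],[-17.1,0,17.1,0,0,0,0],[-17.1,0,17.1,0,0,0,0],[-17.1,0,17.1,0,0,0,0],[-17.1,0,17.1,0,0,0,0],[0,0,0,0,0,0,0],[0,0,0,0,0,0,0]],
])

```text
time_s: 9.25
ee_pos: [0.6516, -0.0949, 0.0564]
eef_rot: [-3.141, -0.784, 1.753]
force: [0.3, -0.4, 0.3]
grip_width: 0.0003
grip_force: 0.0
```

carry_out([
  [[9.4,0,9.4,0,0,0,0],[9.4,0,9.4,0,0,0,0],[9.4,0,9.4,0,0,0,0],[9.4,0,9.4,0,0,0,0],[9.4,0,9.4,0,0,0,0],[9.4,0,9.4,0,0,0,0],[0,0,0,0,0,0,0],[0,0,0,0,0,0,0]],
])

```text
time_s: 9.92
ee_pos: [0.6377, -0.0169, 0.0575]
eef_rot: [3.139, -0.784, 1.756]
force: [0.5, -0.7, 0.3]
grip_width: 0.0002
grip_force: 0.0
```

Run:
```python
from st import *
from station import optics
s=optics.camera('scene')
cv2.imwrite('pics/3.png',cv2.resize(s['pixels'][150:330,210:450],None,fx=2.5,fy=2.5)[:,:,::-1])
# path relative to hinge (75,90): tip radius r, under the lid underside by 10 mm
for th in np.arange(0,106,7.5):
    t=np.radians(th);d=np.array([-np.cos(t),np.sin(t)]);n=np.array([-np.sin(t),-np.cos(t)])
    P=np.array([75,90])+165*d+14*n;print(th,P.round(0))
```

```text
t 9.9167 case xyz mm -89.9 -10.5 57.5 
tool axes in case (cols)
 [[ 0.708  0.001  0.706]
 [ 0.002 -1.    -0.001]
 [ 0.706  0.002 -0.708]] 
q [-0.35  0.87  1.18  0.66  1.56 -0.7 ] F case [-0.7 -0.4  0.3] w 0.0002459128713206626
0.0 [-90.  76.]
7.5 [-90.  98.]
15.0 [-88. 119.]
22.5 [-83. 140.]
30.0 [-75. 160.]
37.5 [-64. 179.]
45.0 [-52. 197.]
52.5 [-37. 212.]
60.0 [-20. 226.]
67.5 [ -1. 237.]
75.0 [ 19. 246.]
82.5 [ 40. 252.]
90.0 [ 61. 255.]
97.5 [ 83. 255.]
105.0 [104. 253.]
```

View pics/3.png

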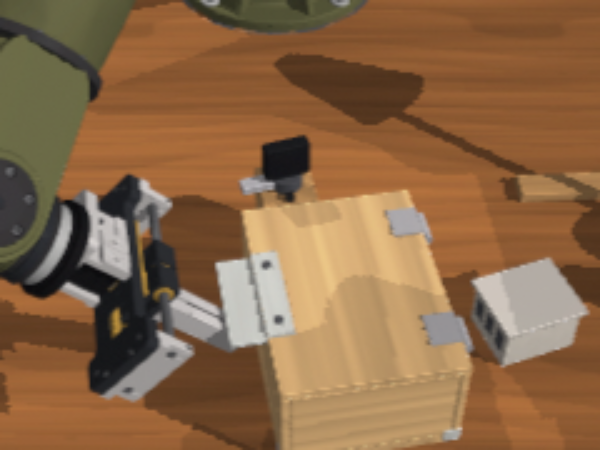

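The fingertips are under the lip at about (230,345) in the crop, with nothing touched. I'll lift along the arc to about 45°.

carry_out([
  [[7.2,0,-7.2,0,0,0,0],[7.2,0,-7.2,0,0,0,0],[7.2,0,-7.2,0,0,0,0],[7.2,0,-7.2,0,0,0,0],[8.1,0,-6.7,0,0,0,0],[8.1,0,-6.7,0,0,0,0],[9.2,0,-5.7,0,0,0,0],[9.2,0,-5.7,0,0,0,0],[9.9,0,-4.2,0,0,0,0],[9.9,0,-4.2,0,0,0,0],[10.6,0,-2.8,0,0,0,0],[10.6,0,-2.8,0,0,0,0],[10.6,0,-2.1,0,0,0,0],[10.6,0,-2.1,0,0,0,0],[0,0,0,0,0,0,0]],
])

```text
time_s: 11.22
ee_pos: [0.6306, 0.0214, 0.1978]
eef_rot: [3.138, -0.784, 1.756]
force: [0.8, -0.9, 0.5]
grip_width: 0.0003
grip_force: 0.4
```

Run:
```python
from st import *
from station import optics
s=optics.camera('scene')
cv2.imwrite('pics/4.png',cv2.resize(s['pixels'][100:330,210:450],None,fx=2.5,fy=2.5)[:,:,::-1])
to(-20,-10,226)
```

```text
t 11.2167 case xyz mm -51.0 -10.5 197.8 
tool axes in case (cols)
 [[ 0.708  0.001  0.706]
 [ 0.002 -1.    -0.001]
 [ 0.706  0.003 -0.708]] 
q [-0.3   0.68  1.17  0.68  1.69 -0.54] F case [-1.  -0.6  0.5] w 0.00027244141287938406
to (-20, -10, 226) tool mm [41.8 -0.4  1.9]
```

View pics/4.png

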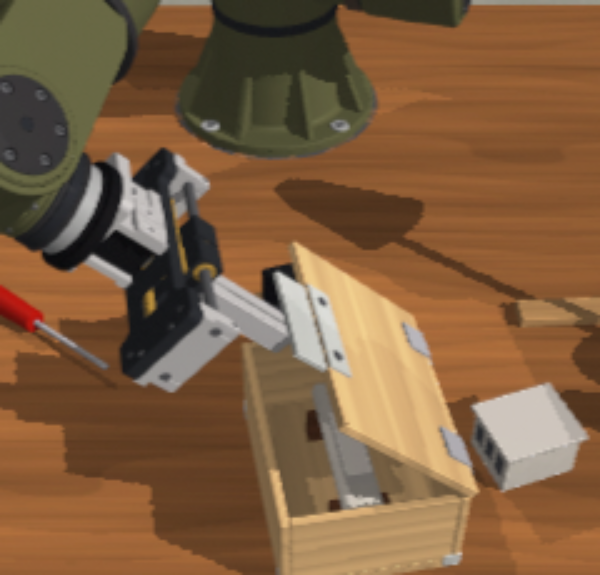

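The lid stands at about 45°, with the fingertip under the lip at (275,335). I'll carry on past the balance point.

carry_out([
  [[10.4,0,0.5,0,0,0,0],[10.4,0,0.5,0,0,0,0],[10.4,0,0.5,0,0,0,0],[10.4,0,0.5,0,0,0,0],[10.6,0,2.8,0,0,0,0],[10.6,0,2.8,0,0,0,0],[10.2,0,3.9,0,0,0,0],[10.2,0,3.9,0,0,0,0],[9.5,0,5.3,0,0,0,0],[9.5,0,5.3,0,0,0,0],[8.5,0,6.4,0,0,0,0],[8.5,0,6.4,0,0,0,0],[7.8,0,7.8,0,0,0,0],[7.8,0,7.8,0,0,0,0],[6.7,0,8.1,0,0,0,0],[6.7,0,8.1,0,0,0,0],[0,0,0,0,0,0,0],[0,0,0,0,0,0,0],[0,0,0,0,0,0,0]],
])

```text
time_s: 12.85
ee_pos: [0.6025, 0.1722, 0.2503]
eef_rot: [3.142, -0.785, 1.753]
force: [0.7, -0.3, 0.6]
grip_width: 0.0008
grip_force: 0.0
```

Run:
```python
from st import *
from station import optics
s=optics.camera('scene')
cv2.imwrite('pics/5.png',cv2.resize(s['pixels'][100:330,210:450],None,fx=2.5,fy=2.5)[:,:,::-1])
```

```text
t 12.85 case xyz mm 102.4 -10.2 250.3 
tool axes in case (cols)
 [[ 0.707 -0.001  0.707]
 [-0.    -1.    -0.   ]
 [ 0.707  0.    -0.707]] 
q [-0.08  0.52  1.29  0.75  1.58 -0.36] F case [-0.5 -0.6  0.6] w 0.0007664166770511183
```

View pics/5.png

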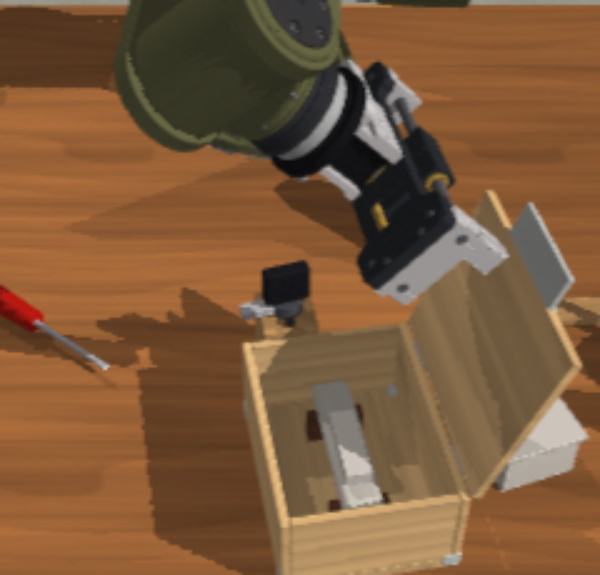

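The lid has passed its balance point and leans back, its lip at about (545,255). I'll retreat along the case's -x.

carry_out([
  [[-5,0,-5,0,0,0,0],[-8,0,-10,0,0,0,0],[-12,0,-16,0,0,0,0],[-12,0,-16,0,0,0,0],[-12,0,-16,0,0,0,0],[-12,0,-16,0,0,0,0],[-12,0,-16,0,0,0,0],[-12,0,-16,0,0,0,0],[0,0,0,0,0,0,0],[0,0,0,0,0,0,0],[0,0,0,0,0,0,0],[0,0,0,0,0,0,0],[0,0,0,0,0,0,0],[0,0,0,0,0,0,0],[0,0,0,0,0,0,0],[0,0,0,0,0,0,0]],
])

```text
time_s: 14.23
ee_pos: [0.6275, 0.0363, 0.2688]
eef_rot: [3.142, -0.785, 1.753]
force: [0.8, -0.8, -0.8]
grip_width: 0.0006
grip_force: 0.0
```

Run:
```python
from st import *
from station import optics
s=optics.camera('scene');s2=optics.camera('scene')
print(cv2.absdiff(s['pixels'],s2['pixels'])[200:330,300:450].max())
cv2.imwrite('pics/6.png',s2['pixels'][:,:,::-1])
```

```text
t 14.2333 case xyz mm -35.7 -10.0 268.8 
tool axes in case (cols)
 [[ 0.707 -0.     0.707]
 [-0.    -1.    -0.   ]
 [ 0.707  0.    -0.707]] 
q [-0.28  0.61  1.12  0.7   1.77 -0.44] F case [-0.9 -0.6 -0.8] w 0.0006068455641670906
20
```

View pics/6.png

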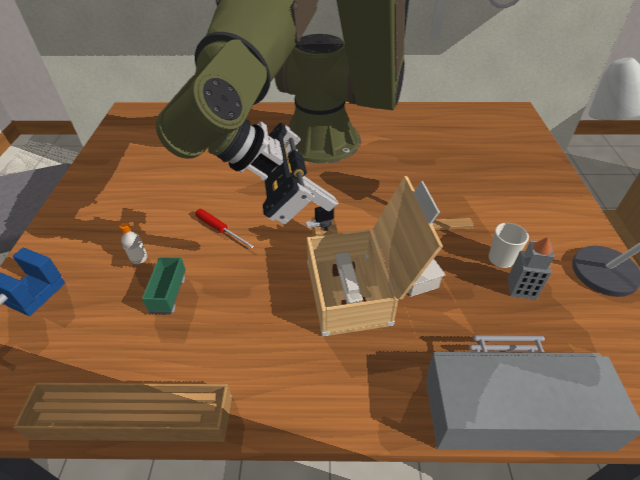

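The arm is clear, the lid stands back with its corners at (407,178) and (440,245), and the other things stand where they did. I'll check the lid angle by projecting the edge.

Run:
```python
from st import *
from station import optics
s=optics.camera('scene');R=Rn.from_euler('xyz',s['rotation']).as_matrix() if np.shape(s['rotation'])!=(3,3) else s['rotation']
for th in(1.6,1.7,1.8,1.9,1.95):
    r=[]
    for y in(.1,-.1):
        w=C+u*(.075-.15*np.cos(th))+v*y
        q=s['intrinsics']@(R.T@(np.r_[w,.09+.15*np.sin(th)]-s['origin']));r+=[(q[:2]/q[2]).round(1)]
    print(th,r)
```

```text
t 14.3333 case xyz mm -35.8 -10.1 268.8 
tool axes in case (cols)
 [[ 0.707 -0.     0.707]
 [-0.    -1.    -0.   ]
 [ 0.707  0.    -0.707]] 
q [-0.28  0.61  1.12  0.7   1.77 -0.44] F case [-0.2  0.2  0.4] w 0.0006693504494216418
1.6 [array([379.7, 173.6]), array([410.9, 244.6])]
1.7 [array([386.9, 173.2]), array([419.3, 243.9])]
1.8 [array([393.8, 173.5]), array([427.4, 243.9])]
1.9 [array([400.5, 174.4]), array([435.1, 244.5])]
1.95 [array([403.7, 175. ]), array([438.7, 245. ])]
```

carry_out([
  [[0,0,0,0,0,0,0],[0,0,0,0,0,0,0],[0,0,0,0,0,0,0],[0,0,0,0,0,0,0],[0,0,0,0,0,0,0],[0,0,0,0,0,0,0],[0,0,0,0,0,0,0],[0,0,0,0,0,0,0],[0,0,0,0,0,0,0],[0,0,0,0,0,0,0],[0,0,0,0,0,0,0],[0,0,0,0,0,0,0]],
])

```text
time_s: 15.38
ee_pos: [0.6275, 0.0361, 0.2688]
eef_rot: [-3.142, -0.785, 1.753]
force: [-0.1, -0.2, -0.6]
grip_width: 0.0008
grip_force: 0.0
```

The observed corners match 1.95 rad, so the lid is on its stop.

```bash
python3 -c "
from station import ctrl
print(ctrl.hand_in())"
```

```text
the job is handed in; nothing more can be done
None
```

The job is handed in at about 15 s of the 48 s: the clamp knob is turned clear (about 1.4 rad), the lid rests open on its stop (about 1.95 rad), the arm touches nothing, and the things around the case show no visible movement; the hand-in returned no verdict.

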